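Start a large wash at the laundrette console

ROBOT

A 6-joint arm with a two-finger parallel gripper is mounted at the origin on the work surface. World frame = base frame: x ahead of the robot, y to its left, z up, the work surface at z = 0. Lengths are in mm, angles in degrees, forces in N, time in s.
With the tool pointing down it reaches from about 375 to 825 mm from the base axis. Payload 5.5 kg.
Tool frame: the origin (TCP) lies on the front face of the gripper's body, between the roots of the fingers; the fingertips stand 73 mm ahead of it and the grasp point (between the pads) lies 54 mm ahead of it; z points along the fingers, y is the line along which they close (so a half turn about z gives the same grasp; the last joint's range is limited). The gripper opens to 85 mm and grips with 20 to 120 N. Pads are 22 mm wide; open, the fingers measure 114 mm over their backs; the gripper's body (76 mm by 85 mm) begins 54 mm behind the grasp point. The pads swing forward as they close: fully open they stand 13 mm farther back than shut.
Start: joints at [-66.234, 17.962, -2.699, 69.339, 0, 90], TCP at [241.8, -549.115, 303.899] pointing down, gripper open.
Joint ranges: [-152.73, 152.73], [-39.44, 99.34], [-58.76, 71.6], [-118.89, 123.64], [-81.53, 83.1], [-180, 180]. Speed limits (degrees/s): [136.94, 136.94, 172.46, 180, 180, 180].

INTERFACE

Orientations are given as a 3x3 rotation matrix whose columns are the frame's x, y, z axes.
In Python, from plant import * gives the robot as it stands.
- The arm moves only by the tool play_rows, never from a script. Its argument "commands" is a list of rows, each an object of numbers: "fingers": the gripper's target within -1 to 1 (fully open at 1, half-way at 0, shut at -1); "dx", "dy", "dz": the shift along the tool's x, y, z in m; "ax", "ay", "az": the turn, a rotation vector about the tool's x, y, z in rad. In form: [{"fingers": .., "dx": .., "dy": .., "dz": .., "ax": .., "ay": .., "az": ..}, ...]. A call has 1 to 20 rows; each row shifts and turns the commanded pose from where the row before left it, along the tool's axes as they then stand; what a row does not reach is not made up. A row lasts 1/8 s, in which the tool goes at most 62.5 mm and 10.7 degrees, less where a joint would pass 70% of its speed; a pose out of reach is approached as far as the arm can. A call is refused whole if a number of a shift passes 0.0625 or a number of a turn 0.188, either way. A call with a gripper value outside its range is refused whole. The fingers move at their own pace and stop on an object; "newtons" is the grip in N (left out, the last holds). Time passes only in rows, so rows that do not move let the fingers close. It gives the time, the measured TCP pose, the force, the opening and the grip force at its end, in the units of the state.
- get_state(): the state, without advancing time (a new reading comes with each control period).
- read_camera(name): name is "scene" or "top"; returns (picture, depth): 480x640x3 uint8, red, green, blue; 480x640 float32, mm along the optical axis (not along the pixel's ray), 0 where there is no reading.
- get_calibration(name): a dict with "mtx" (3x3 intrinsics, pixels), "k1" (the pictures are not rectified: a ray, as slopes to the right and down, at radius r is drawn at 1 + k1 r^2 times it, then the intrinsics apply), "R" (3x3) and "t" (3): a world point X has camera coordinates R X + t. Camera axes: x right, y down, z forward; pixel columns grow to the right and rows downward; lengths in mm; the calibration is good to about 2 mm. A picture is of the moment at which its call begins. get_calibration takes no time and is no camera call.
- hand_in(): hands the job in; it is judged then, once.
The state is a dict: "clock": time; "qpos": joint angles; "dq": joint speeds; "joint_efforts": joint torques, N m; "position": TCP position; "eef_rot": TCP orientation; "contact_force": force on the tool from outside, world axes, zero at the start; "ft_torque": the same for the moment, N m; "opening": finger opening in mm; "gripper_force": force on a finger pad.
Only numpy, scipy, OpenCV 4.12 (cv2) and the standard library are available. Lean on these libraries where they do the work, as an engineer would, in place of code of your own. Each camera call takes 0.05 s, during which the arm holds its last target. There are 200 camera calls.

TASK

Start a large wash at the laundrette's control console: first switch it on by pressing the raised end of the rocker fully down, then press the largest of the three square load keys fully down so that it stays down, and last press the long start bar fully down, keep it down for two seconds and let it come up again. Only press, with the fingertips: do not press the other two load keys or the round stop button, and neither lift nor shift any of the things that stand on the console and the table.

Things in the scene. Friction and masses are not known exactly. Their poses are not given: they have to be found in the camera images.
- console: Flat-topped steel console fixed to the table, 280 (x) x 400 (y) x 60 high; low display, 50 high, along its far edge. Origin: centre of underside; x to its far side, y left, z up; yaw up to 0.35 rad. White controls in black bezels (8 high) in two rows of three places 110 apart, order varies: far row (x +55) three square load keys, near row (x -50) rocker, stop button, start bar.
- rocker_raised_end (a point): Point on top of the rocker's raised half, 18 mm from the pivot, about 86 above the table when off; moves with the rocker, down about 9 when fully on. Rocker: 52 long (console y) x 34 wide, black line over the pivot, a shallow V plate 7 thick pivoting about console x; its left (console +y) half is raised when off. The point's x axis is parallel to console x.
- rocker (a joint): Rocker angle, rad: 0 off (left half raised; starts 0 to 0.05), 0.50 fully on (left half down, right half raised). Friction holds it where it is left; about 3 N at the point turns it.
- key_large_top (a point): Centre of the top face of the largest square load key, 44 x 44, 78 above the table when up; moves with the key; axes parallel to the console's.
- key_large (a joint): Travel of the large key, m: 0 up, 0.006 at the bottom. A latching key: it stays where it is pressed to (about 3 N moves it, there is no spring).
- key_medium_top (a point): Centre of the top of the medium square load key, 30 x 30, 78 above the table.
- key_medium (a joint): Travel of the medium key, m: 0 up, 0.006 down; same mechanism as the large key.
- key_small_top (a point): Centre of the top of the small square load key, 18 x 18, 78 above the table.
- key_small (a joint): Travel of the small key, m: 0 up, 0.006 down; same mechanism as the large key.
- start_bar_top (a point): Centre of the top face of the long start bar, 84 (console y) x 24 (console x), 78 above the table when up; moves with the bar.
- start_bar (a joint): Travel of the start bar, m: 0 up, 0.006 at the bottom. Sprung: 1.5 N to start, 5 N at the bottom, comes up when let go.
- stop_button_top (a point): Top centre of the round mushroom-shaped stop button, 38 dia, 86 above the table.
- stop_button (a joint): Travel of the stop button, m: 0 up, 0.006 down. Sprung like the start bar.
- dosing_cap: Bystander, loose: blue plastic dosing cap, 36 dia x 34 tall, stands on the console between the two rows of controls; origin at the centre of its underside.
- clothes_peg: Bystander, loose: wooden clothes peg, 68 x 10 x 12, lies on the console between the two rows of controls; origin at the centre of its underside.
- token_stack: Bystander, loose: stack of brass tokens, 26 dia x 14 tall, on the console in front of the near row; origin at the centre of its underside.
- detergent: Bystander, loose: white detergent bottle, 76 dia x 210 tall, on the table left of the console; origin at the centre of its underside.
- scoop_jar: Bystander, loose: clear jar, 70 dia x 90 tall, on the table left of the console; origin at the centre of its underside.
- lint_brush: Bystander, loose: lint brush lying on the table right of the console; origin at the middle of its underside.
- coffee_cup: Bystander, loose: white mug, 76 dia x 85 tall, on the table right of the console; origin at the centre of its underside.

How it is judged:
By the outcome, as a careful person would: the job done as asked, in the order asked, and still so for the second after the job is handed in, with the robot touching nothing.
It also fails if it takes over 48 s, if anything falls off the work surface, if the arm or the gripper's body presses on something with over 40 N, if the wrist force passes 120 N, or if a joint passes its speed limit or range.

## Working session

There is one attempt and no reset: what is moved stays moved. The work goes in short steps, Python scripts to look and compute and a tool call to move; the robot and the scene stay as the last step left them, time stands still between calls to the robot, and variables do not carry over. Pictures are saved under pics/ and viewed, at most 10 in all, crops included, and the job is handed in when it is done.

Besides the shell and the picture viewer there is one more tool, called after "Request:" as name(argument=value, ...) on one line, values as JSON. play_rows: Moves the arm, as the interface text tells. Its arguments: {"type":"object","properties":{"commands":{"type":"array","items":{"type":"object","properties":{"fingers":{"type":"number"},"dx":{"type":"number"},"dy":{"type":"number"},"dz":{"type":"number"},"ax":{"type":"number"},"ay":{"type":"number"},"az":{"type":"number"}}}},"newtons":{"type":"number"}},"required":["commands"]}

```bash
mkdir -p pics; ls
python3 - <<'E'
from plant import *
import cv2,numpy as np
for n in("top","scene"):
    p,d=read_camera(n); cv2.imwrite(f"pics/{n}0.png",p[:,:,::-1]); np.savez(f"{n}0.npz",p=p,d=d)
    c=get_calibration(n); print(n,c)
s=get_state(); print(s["clock"],s["position"],s["eef_rot"],s["opening"])
E
```

```text
pics
top {'mtx': array([[444.13603271,   0.        , 317.46223579],
       [  0.        , 444.13603271, 243.74409467],
       [  0.        ,   0.        ,   1.        ]]), 'k1': -0.08586868483716464, 'R': array([[-0.02251483, -0.99974484,  0.00182655],
       [-0.98576715,  0.02189551, -0.16668445],
       [ 0.16660193, -0.00555342, -0.9860086 ]]), 't': array([ 15.76268683, 530.28945209, 981.7402031 ])}
scene {'mtx': array([[435.29416092,   0.        , 315.6647137 ],
       [  0.        , 435.29416092, 241.56124994],
       [  0.        ,   0.        ,   1.        ]]), 'k1': -0.03545064835016146, 'R': array([[ 0.29292225,  0.9561237 ,  0.00490215],
       [ 0.81432037, -0.24678529, -0.52533738],
       [-0.50107774,  0.15787493, -0.8508799 ]]), 't': array([-133.49923976, -384.70711023, 1298.75314542])}
0.1 [ 241.63235513 -548.76870494  303.13779089] [[ 9.15209043e-01  4.02978991e-01 -5.83719473e-04]
 [ 4.02979413e-01 -9.15208002e-01  1.38033464e-03]
 [ 2.20211294e-05 -1.49852168e-03 -9.99998877e-01]] 85.3418329453639
```

View pics/top0.png

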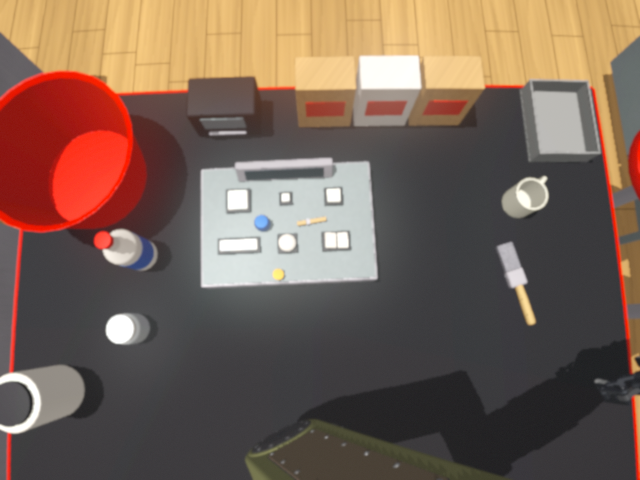

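View pics/scene0.png

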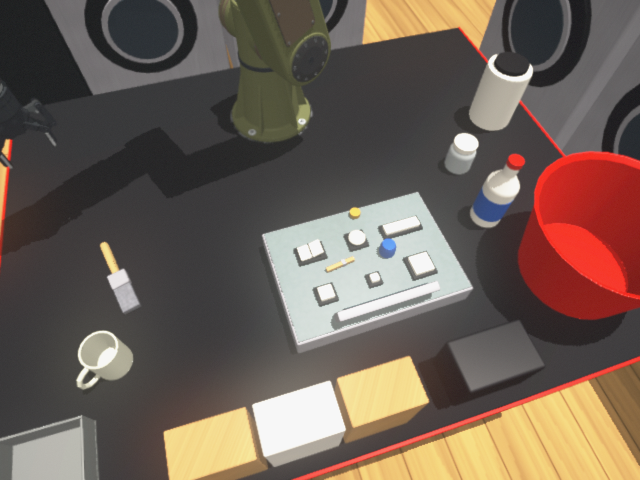

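The top view shows the large key at (237,200), small at (286,198), medium at (334,195), start bar at (239,245), stop at (288,243) and rocker at (336,241). The scene view agrees: large (421,264), bar (401,227), rocker (310,251). The blue cap stands between the large key and the bar.

```bash
cat > h.py <<'E'
import cv2,numpy as np
from plant import *
def ray(n,uv,z):
    c=get_calibration(n); k=np.array([c["k1"],0,0,0,0.])
    s=cv2.undistortPoints(np.array([[uv]],float),c["mtx"],k)[0,0]
    R,t=np.array(c["R"]),np.array(c["t"]); o=-R.T@t; d=R.T@np.array([s[0],s[1],1])
    return (o+d*(z-o[2])/d[2])[:2]
def blob(p,uv,w=17,th=165):
    u,v=uv; g=p[v-w:v+w+1,u-w-8:u+w+9].min(2)
    m=(g>th).astype(np.uint8); n,l,st,ce=cv2.connectedComponentsWithStats(m)
    return m,[(st[i,4],ce[i]+[u-w-8,v-w]) for i in range(1,n) if st[i,4]>15]
NAMES=["large","small","medium","bar","stop","rocker"]
Z=[78,78,78,78,86,80]
PX={"top":[(237,200),(286,198),(334,195),(239,245),(288,243),(336,241)],
"scene":[(421,264),(375,279),(326,293),(401,227),(357,239),(310,251)]}
E
python3 - <<'E'
from h import *
rows=[]
for n in("top","scene"):
    p=np.load(n+"0.npz")["p"]
    print(n,[p[v,u].tolist() for u,v in PX[n]])
    for nm,z,uv in zip(NAMES,Z,PX[n]):
        m,b=blob(p,uv,14,190)
        print(n,nm,[(int(a),c.round(1).tolist(),ray(n,c,z).round(1).tolist()) for a,c in b])
a=np.load("top0.npz")["p"][145:300,190:390]; b=np.load("scene0.npz")["p"][185:355,255:475]
cv2.imwrite("pics/c.png",np.vstack([cv2.resize(a[:120],(600,360))[:290],cv2.resize(b[:150],(600,410))[:300]])[:,:,::-1])
E
```

```text
top [[255, 255, 255], [255, 255, 255], [255, 255, 255], [255, 255, 255], [255, 255, 255], [223, 218, 208]]
top large [(583, [235.4, 199.4], [631.6, 188.9]), (418, [236.9, 199.1], [632.3, 185.3])]
top small [(1076, [286.1, 197.9], [632.2, 73.1]), (76, [285.0, 196.9], [634.6, 75.7])]
top medium [(870, [334.3, 194.4], [638.1, -36.8]), (196, [333.3, 194.5], [638.0, -34.5])]
top bar [(281, [238.1, 233.9], [551.3, 181.8]), (469, [238.0, 244.3], [527.5, 182.1]), (255, [240.2, 256.6], [499.6, 176.8])]
top stop [(1076, [288.2, 242.8], [527.1, 69.0])]
top rocker [(1008, [336.0, 240.5], [531.0, -37.5])]
scene [[247, 247, 247], [247, 247, 247], [247, 247, 247], [247, 247, 247], [247, 247, 247], [178, 174, 162]]
scene large [(997, [422.0, 262.7], [635.5, 186.0])]
scene small [(1131, [375.2, 278.7], [642.0, 74.5])]
scene medium [(1050, [326.3, 292.2], [641.8, -34.2])]
scene bar [(956, [402.5, 225.0], [532.0, 184.2]), (25, [380.2, 237.9], [549.7, 122.2])]
scene stop [(1038, [356.7, 238.0], [539.3, 69.2])]
scene rocker [(1011, [309.9, 249.3], [533.7, -37.5])]
```

View pics/c.png

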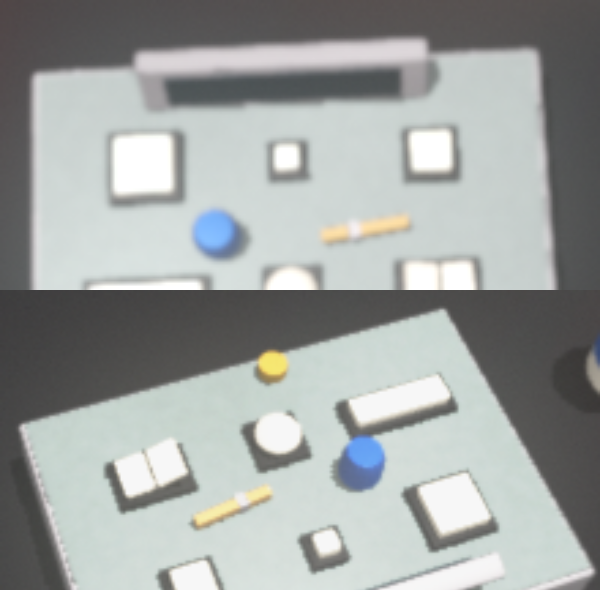

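The crop shows white controls in black bezels on a light grey panel. The mask threshold has to be above the panel's brightness, so I'll raise it.

Run:
```python
from h import *
P={}
for n,th in(("top",235),("scene",225)):
    p=np.load(n+"0.npz")["p"]
    for nm,z,uv in zip(NAMES,Z,PX[n]):
        m,b=blob(p,uv,14,th)
        if nm=="rocker": m,b=blob(p,uv,14,228 if n=="top" else 218)
        print(n,nm,[(int(a),c.round(1).tolist(),ray(n,c,z).round(1).tolist()) for a,c in b])
        if b and nm!="rocker": P[n,nm]=ray(n,max(b,key=lambda q:q[0])[1],z)
loc={"large":(55,110),"small":(55,0),"medium":(55,-110),"bar":(-50,110),"stop":(-50,0)}
def fit(ns):
    A=np.array([loc[m] for n in ns for m in loc],float);B=np.array([P[n,m] for n in ns for m in loc])
    a,b=A.mean(0),B.mean(0);U,_,V=np.linalg.svd((A-a).T@(B-b));R=(U@V).T;t=b-R@a
    print(ns,"yaw",np.arctan2(R[1,0],R[0,0]).round(4),"t",t.round(1),"res",(B-A@R.T-t).round(1).tolist());return R,t
fit(["top"]);fit(["scene"]);R,t=fit(["top","scene"])
for nm,l in list(loc.items())+[("rocker",(-50,-110)),("raised",(-50,-92)),("down",(-50,-128))]: print(nm,(R@l+t).round(1))
for n in("top","scene"):
    p=np.load(n+"0.npz")["p"];h=cv2.cvtColor(p,cv2.COLOR_RGB2HSV)
    for nm,lo,hi,z in(("cap",(100,120,60),(125,255,255),77+17),("token",(22,140,120),(32,255,255),74)):
        k=cv2.inRange(h,lo,hi);c,l,st,ce=cv2.connectedComponentsWithStats(k)
        print(n,nm,[(ray(n,ce[i],z).round(0).tolist(),int(st[i,4])) for i in range(1,c) if st[i,4]>30])
```

```text
top large [(346, [237.0, 199.1], [632.1, 185.1])]
top small [(48, [284.9, 196.9], [634.6, 75.7])]
top medium [(148, [333.2, 194.4], [638.1, -34.3])]
top bar [(383, [237.9, 244.4], [527.4, 182.1])]
top stop [(174, [286.1, 242.0], [528.9, 73.6])]
top rocker [(138, [330.4, 239.6], [533.3, -25.1]), (136, [342.2, 239.6], [532.7, -51.4])]
scene large [(343, [421.0, 262.4], [634.2, 184.2])]
scene small [(59, [374.5, 276.6], [636.9, 75.0])]
scene medium [(181, [325.8, 291.5], [639.9, -34.8])]
scene bar [(310, [400.9, 224.4], [529.3, 181.2])]
scene stop [(179, [356.6, 236.7], [536.0, 70.3])]
scene rocker [(155, [315.4, 247.1], [531.6, -24.3]), (152, [304.0, 251.8], [535.9, -51.7])]
['top'] yaw 0.0254 t [579.8  74.1] res [[0.2, -0.4], [-0.2, 0.2], [0.5, 0.2], [0.4, -0.7], [-0.9, 0.7]]
['scene'] yaw 0.0311 t [583.   72.8] res [[-0.3, -0.3], [-1.0, 0.5], [-1.5, 0.6], [-0.2, -0.0], [3.0, -0.9]]
['top', 'scene'] yaw 0.0283 t [581.4  73.5] res [[-1.1, 0.2], [-1.7, 0.7], [-1.4, 0.7], [-0.9, 0.1], [-2.5, 1.5], [1.0, -0.8], [0.6, 0.0], [0.4, 0.1], [1.1, -0.9], [4.6, -1.7]]
large [633.2 185. ]
small [636.3  75. ]
medium [639.4 -34.9]
bar [528.3 182. ]
stop [531.4  72.1]
rocker [534.5 -37.9]
raised [534.  -19.9]
down [535.  -55.9]
top cap [([575.0, 128.0], 102), ([501.0, 389.0], 237)]
top token []
scene cap [([557.0, 387.0], 556), ([580.0, 128.0], 127)]
scene token []
```

Request:
play_rows(commands=[{"fingers": -1, "dx": 0.04, "dy": -0.031}, {"fingers": -1, "dx": 0.04, "dy": -0.031}, {"fingers": -1, "dx": 0.04, "dy": -0.031}, {"fingers": -1, "dx": 0.04, "dy": -0.031}, {"fingers": -1, "dx": 0.04, "dy": -0.031}, {"fingers": -1, "dx": 0.04, "dy": -0.031}, {"fingers": -1, "dx": 0.04, "dy": -0.031}, {"fingers": -1, "dx": 0.04, "dy": -0.031}, {"fingers": -1, "dx": 0.04, "dy": -0.031}, {"fingers": -1, "dx": 0.04, "dy": -0.031}, {"fingers": -1, "dx": 0.04, "dy": -0.031}, {"fingers": -1, "dx": 0.04, "dy": -0.031}, {"az": -0.169}, {"az": -0.169}, {"az": -0.169}, {"az": -0.169}, {"az": -0.169}, {"az": -0.169}, {"az": -0.169}, {"az": 0}], newtons=20)

```text
invalid input
```

Request:
play_rows(commands=[{"fingers": -1, "dx": 0.04, "dy": -0.031, "dz": 0, "ax": 0, "ay": 0, "az": 0}, {"fingers": -1, "dx": 0.04, "dy": -0.031, "dz": 0, "ax": 0, "ay": 0, "az": 0}, {"fingers": -1, "dx": 0.04, "dy": -0.031, "dz": 0, "ax": 0, "ay": 0, "az": 0}, {"fingers": -1, "dx": 0.04, "dy": -0.031, "dz": 0, "ax": 0, "ay": 0, "az": 0}, {"fingers": -1, "dx": 0.04, "dy": -0.031, "dz": 0, "ax": 0, "ay": 0, "az": 0}, {"fingers": -1, "dx": 0.04, "dy": -0.031, "dz": 0, "ax": 0, "ay": 0, "az": 0}, {"fingers": -1, "dx": 0.04, "dy": -0.031, "dz": 0, "ax": 0, "ay": 0, "az": 0}, {"fingers": -1, "dx": 0.04, "dy": -0.031, "dz": 0, "ax": 0, "ay": 0, "az": 0}, {"fingers": -1, "dx": 0.04, "dy": -0.031, "dz": 0, "ax": 0, "ay": 0, "az": 0}, {"fingers": -1, "dx": 0.04, "dy": -0.031, "dz": 0, "ax": 0, "ay": 0, "az": 0}, {"fingers": -1, "dx": 0.04, "dy": -0.031, "dz": 0, "ax": 0, "ay": 0, "az": 0}, {"fingers": -1, "dx": 0.04, "dy": -0.031, "dz": 0, "ax": 0, "ay": 0, "az": 0}, {"fingers": -1, "dx": 0, "dy": 0, "dz": 0, "ax": 0, "ay": 0, "az": -0.169}, {"fingers": -1, "dx": 0, "dy": 0, "dz": 0, "ax": 0, "ay": 0, "az": -0.169}, {"fingers": -1, "dx": 0, "dy": 0, "dz": 0, "ax": 0, "ay": 0, "az": -0.169}, {"fingers": -1, "dx": 0, "dy": 0, "dz": 0, "ax": 0, "ay": 0, "az": -0.169}, {"fingers": -1, "dx": 0, "dy": 0, "dz": 0, "ax": 0, "ay": 0, "az": -0.169}, {"fingers": -1, "dx": 0, "dy": 0, "dz": 0, "ax": 0, "ay": 0, "az": -0.169}, {"fingers": -1, "dx": 0, "dy": 0, "dz": 0, "ax": 0, "ay": 0, "az": -0.169}, {"fingers": -1, "dx": 0, "dy": 0, "dz": 0, "ax": 0, "ay": 0, "az": 0}], newtons=20)

```text
clock: 2.6
position: [530.9, -15.2, 303.5]
eef_rot: [[-0.025, 1.0, -0.001], [1.0, 0.025, 0.0], [0.0, -0.001, -1.0]]
contact_force: [-0.2, 0.3, 0.9]
opening: 0.0
gripper_force: 0.0
```

Request:
play_rows(commands=[{"fingers": -1, "dx": -0.001, "dy": 0.003, "dz": 0.045, "ax": 0, "ay": 0, "az": 0}, {"fingers": -1, "dx": 0, "dy": 0, "dz": 0.045, "ax": 0, "ay": 0, "az": 0}, {"fingers": -1, "dx": 0, "dy": 0, "dz": 0.035, "ax": 0, "ay": 0, "az": 0}, {"fingers": -1, "dx": 0, "dy": 0, "dz": 0.01, "ax": 0, "ay": 0, "az": 0}, {"fingers": -1, "dx": 0, "dy": 0, "dz": 0, "ax": 0, "ay": 0, "az": 0}, {"fingers": -1, "dx": 0, "dy": 0, "dz": 0, "ax": 0, "ay": 0, "az": 0}])

```text
clock: 3.35
position: [535.3, -16.2, 170.5]
eef_rot: [[-0.026, 1.0, 0.003], [1.0, 0.026, -0.0], [-0.0, 0.003, -1.0]]
contact_force: [-0.1, 1.1, 0.2]
opening: -0.0
gripper_force: 0.0
```

Run:
```python
from h import *
a,_=read_camera("top");b,_=read_camera("scene")
cv2.imwrite("pics/d.png",np.vstack([cv2.resize(a[185:285,250:400],(450,300)),cv2.resize(b[200:300,260:410],(450,300))])[:,:,::-1])
print(get_state()["position"])
```

```text
[535.28415061 -16.17863262 170.43825311]
```

View pics/d.png

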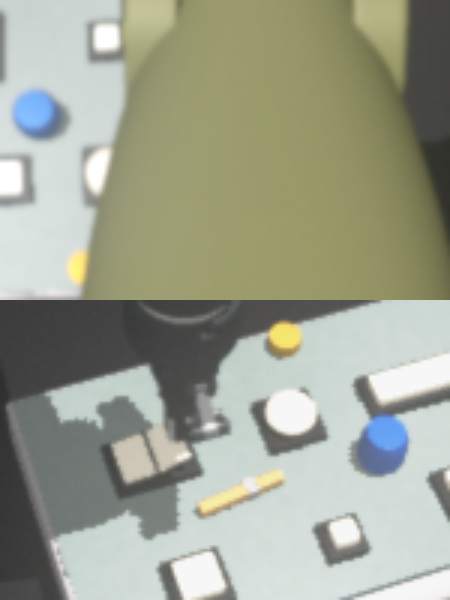

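The lower half of the crop shows the fingertips above the rocker's raised half (about (195,430) in the crop). Pressing now.

Request:
play_rows(commands=[{"fingers": -1, "dx": 0, "dy": -0.001, "dz": 0.006, "ax": 0, "ay": 0, "az": 0}, {"fingers": -1, "dx": 0, "dy": 0, "dz": 0.002, "ax": 0, "ay": 0, "az": 0}, {"fingers": -1, "dx": 0, "dy": 0, "dz": 0.002, "ax": 0, "ay": 0, "az": 0}, {"fingers": -1, "dx": 0, "dy": 0, "dz": 0.002, "ax": 0, "ay": 0, "az": 0}, {"fingers": -1, "dx": 0, "dy": 0, "dz": 0.002, "ax": 0, "ay": 0, "az": 0}, {"fingers": -1, "dx": 0, "dy": 0, "dz": 0, "ax": 0, "ay": 0, "az": 0}])

```text
clock: 4.2
position: [533.4, -16.2, 154.8]
eef_rot: [[-0.027, 1.0, 0.0], [1.0, 0.027, -0.0], [-0.0, 0.0, -1.0]]
contact_force: [0.4, 1.6, 1.4]
opening: -0.2
gripper_force: 0.7
```

Request:
play_rows(commands=[{"fingers": -1, "dx": 0, "dy": 0, "dz": 0.001, "ax": 0, "ay": 0, "az": 0}, {"fingers": -1, "dx": 0, "dy": 0, "dz": 0.001, "ax": 0, "ay": 0, "az": 0}, {"fingers": -1, "dx": 0, "dy": 0, "dz": 0, "ax": 0, "ay": 0, "az": 0}])

```text
clock: 4.58
position: [533.3, -16.3, 152.8]
eef_rot: [[-0.027, 1.0, 0.0], [1.0, 0.027, -0.0], [-0.0, 0.0, -1.0]]
contact_force: [0.8, 1.0, 1.7]
opening: -0.2
gripper_force: 0.9
```

Request:
play_rows(commands=[{"fingers": -1, "dx": 0, "dy": 0, "dz": 0.001, "ax": 0, "ay": 0, "az": 0}, {"fingers": -1, "dx": 0, "dy": 0, "dz": 0.001, "ax": 0, "ay": 0, "az": 0}, {"fingers": -1, "dx": 0, "dy": 0, "dz": 0, "ax": 0, "ay": 0, "az": 0}])

```text
clock: 4.95
position: [533.3, -16.1, 151.0]
eef_rot: [[-0.027, 1.0, 0.0], [1.0, 0.027, 0.0], [0.0, 0.0, -1.0]]
contact_force: [-1.4, 2.4, 4.0]
opening: -0.2
gripper_force: 2.0
```

Request:
play_rows(commands=[{"fingers": -1, "dx": 0, "dy": 0, "dz": 0.001, "ax": 0, "ay": 0, "az": 0}, {"fingers": -1, "dx": 0, "dy": 0, "dz": 0, "ax": 0, "ay": 0, "az": 0}])

```text
clock: 5.2
position: [533.3, -16.0, 150.0]
eef_rot: [[-0.027, 1.0, 0.0], [1.0, 0.027, 0.001], [0.001, 0.0, -1.0]]
contact_force: [0.6, 2.8, 4.1]
opening: -0.2
gripper_force: 2.3
```

Request:
play_rows(commands=[{"fingers": -1, "dx": 0, "dy": 0, "dz": 0.001, "ax": 0, "ay": 0, "az": 0}, {"fingers": -1, "dx": 0, "dy": 0, "dz": 0, "ax": 0, "ay": 0, "az": 0}])

```text
clock: 5.45
position: [533.4, -16.0, 149.7]
eef_rot: [[-0.027, 1.0, 0.001], [1.0, 0.027, 0.001], [0.0, 0.001, -1.0]]
contact_force: [-2.5, 3.3, 10.7]
opening: 0.0
gripper_force: 5.7
```

Request:
play_rows(commands=[{"fingers": -1, "dx": 0, "dy": 0, "dz": 0.001, "ax": 0, "ay": 0, "az": 0}, {"fingers": -1, "dx": 0, "dy": 0, "dz": 0, "ax": 0, "ay": 0, "az": 0}])

```text
clock: 5.7
position: [533.4, -15.9, 149.5]
eef_rot: [[-0.027, 1.0, 0.001], [1.0, 0.027, 0.001], [0.0, 0.001, -1.0]]
contact_force: [-5.5, 4.3, 18.2]
opening: 0.2
gripper_force: 9.4
```

Force climbs steeply at tip height 77, so the rocker is at its stop. I'll raise the arm, move over the large key and check the rocker.

Request:
play_rows(commands=[{"fingers": -1, "dx": 0, "dy": 0, "dz": -0.03, "ax": 0, "ay": 0, "az": 0}, {"fingers": -1, "dx": 0, "dy": 0, "dz": -0.033, "ax": 0, "ay": 0, "az": 0}, {"fingers": -1, "dx": 0.05, "dy": 0.026, "dz": 0, "ax": 0, "ay": 0, "az": 0}, {"fingers": -1, "dx": 0.05, "dy": 0.026, "dz": 0, "ax": 0, "ay": 0, "az": 0}, {"fingers": -1, "dx": 0.05, "dy": 0.026, "dz": 0, "ax": 0, "ay": 0, "az": 0}, {"fingers": -1, "dx": 0.048, "dy": 0.027, "dz": 0, "ax": 0, "ay": 0, "az": 0}, {"fingers": -1, "dx": 0, "dy": 0, "dz": 0.025, "ax": 0, "ay": 0, "az": 0}, {"fingers": -1, "dx": 0, "dy": 0, "dz": 0.015, "ax": 0, "ay": 0, "az": 0}, {"fingers": -1, "dx": 0, "dy": 0, "dz": 0, "ax": 0, "ay": 0, "az": 0}, {"fingers": -1, "dx": 0, "dy": 0, "dz": 0, "ax": 0, "ay": 0, "az": 0}])

```text
clock: 6.95
position: [632.9, 183.8, 171.4]
eef_rot: [[-0.026, 1.0, 0.0], [1.0, 0.026, -0.0], [-0.0, 0.0, -1.0]]
contact_force: [0.5, 0.3, 0.4]
opening: 0.3
gripper_force: 0.0
```

Run:
```python
from h import *
a,_=read_camera("top");b,_=read_camera("scene")
cv2.imwrite("pics/e.png",np.vstack([cv2.resize(a[165:290,190:390],(480,300)),cv2.resize(b[200:325,270:470],(480,300))])[:,:,::-1])
print(get_state()["position"])
```

```text
[633.34218034 184.05036711 172.0511928 ]
```

View pics/e.png

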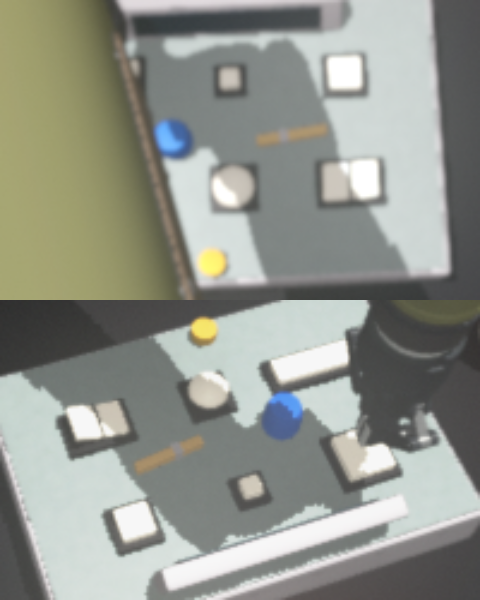

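The rocker has tipped: its right half is now the bright, raised one at (368,180) in the upper crop. The cap and peg have not moved, and the tips are over the large key. Pressing the large key.

Request:
play_rows(commands=[{"fingers": -1, "dx": 0, "dy": 0, "dz": 0.012, "ax": 0, "ay": 0, "az": 0}, {"fingers": -1, "dx": 0, "dy": 0, "dz": 0.006, "ax": 0, "ay": 0, "az": 0}, {"fingers": -1, "dx": 0, "dy": 0, "dz": 0.002, "ax": 0, "ay": 0, "az": 0}, {"fingers": -1, "dx": 0, "dy": 0, "dz": 0.002, "ax": 0, "ay": 0, "az": 0}, {"fingers": -1, "dx": 0, "dy": 0, "dz": 0, "ax": 0, "ay": 0, "az": 0}])

```text
clock: 7.68
position: [632.9, 184.7, 148.9]
eef_rot: [[-0.027, 1.0, 0.0], [1.0, 0.027, 0.0], [0.0, 0.0, -1.0]]
contact_force: [0.8, 0.5, -0.2]
opening: -0.3
gripper_force: 0.0
```

Request:
play_rows(commands=[{"fingers": -1, "dx": 0, "dy": 0, "dz": 0.001, "ax": 0, "ay": 0, "az": 0}, {"fingers": -1, "dx": 0, "dy": 0, "dz": 0.001, "ax": 0, "ay": 0, "az": 0}, {"fingers": -1, "dx": 0, "dy": 0, "dz": 0, "ax": 0, "ay": 0, "az": 0}])

```text
clock: 8.05
position: [633.1, 184.7, 147.1]
eef_rot: [[-0.027, 1.0, 0.001], [1.0, 0.027, 0.0], [0.0, 0.001, -1.0]]
contact_force: [0.3, -0.8, 2.2]
opening: 0.0
gripper_force: 1.1
```

Request:
play_rows(commands=[{"fingers": -1, "dx": 0, "dy": 0, "dz": 0.001, "ax": 0, "ay": 0, "az": 0}, {"fingers": -1, "dx": 0, "dy": 0, "dz": 0.001, "ax": 0, "ay": 0, "az": 0}, {"fingers": -1, "dx": 0, "dy": 0, "dz": 0, "ax": 0, "ay": 0, "az": 0}])

```text
clock: 8.43
position: [633.1, 184.7, 144.9]
eef_rot: [[-0.027, 1.0, 0.001], [1.0, 0.027, 0.0], [0.0, 0.001, -1.0]]
contact_force: [1.3, 1.0, 1.5]
opening: 0.1
gripper_force: 0.9
```

Request:
play_rows(commands=[{"fingers": -1, "dx": 0, "dy": 0, "dz": 0.001, "ax": 0, "ay": 0, "az": 0}, {"fingers": -1, "dx": 0, "dy": 0, "dz": 0, "ax": 0, "ay": 0, "az": 0}])

```text
clock: 8.68
position: [633.1, 184.7, 144.6]
eef_rot: [[-0.027, 1.0, 0.001], [1.0, 0.027, 0.0], [0.0, 0.001, -1.0]]
contact_force: [-1.9, 0.1, 6.6]
opening: -0.3
gripper_force: 3.2
```

Request:
play_rows(commands=[{"fingers": -1, "dx": 0, "dy": 0, "dz": 0.001, "ax": 0, "ay": 0, "az": 0}, {"fingers": -1, "dx": 0, "dy": 0, "dz": 0, "ax": 0, "ay": 0, "az": 0}])

```text
clock: 8.93
position: [633.1, 184.7, 144.4]
eef_rot: [[-0.027, 1.0, 0.001], [1.0, 0.027, 0.0], [0.0, 0.001, -1.0]]
contact_force: [-3.5, -0.5, 11.5]
opening: -0.0
gripper_force: 5.9
```

Request:
play_rows(commands=[{"fingers": -1, "dx": 0, "dy": 0, "dz": 0.001, "ax": 0, "ay": 0, "az": 0}, {"fingers": -1, "dx": 0, "dy": 0, "dz": 0, "ax": 0, "ay": 0, "az": 0}])

```text
clock: 9.18
position: [633.1, 184.7, 144.4]
eef_rot: [[-0.027, 1.0, 0.002], [1.0, 0.027, 0.001], [0.001, 0.002, -1.0]]
contact_force: [-4.1, -0.4, 18.5]
opening: -0.2
gripper_force: 8.7
```

The key bottoms out at tip height 71.4, as expected. Moving on to the start bar.

Request:
play_rows(commands=[{"fingers": -1, "dx": 0, "dy": 0, "dz": -0.015, "ax": 0, "ay": 0, "az": 0}, {"fingers": -1, "dx": 0, "dy": 0, "dz": -0.025, "ax": 0, "ay": 0, "az": 0}, {"fingers": -1, "dx": 0, "dy": 0, "dz": 0, "ax": 0, "ay": 0, "az": 0}, {"fingers": -1, "dx": 0, "dy": -0.05, "dz": 0, "ax": 0, "ay": 0, "az": 0}, {"fingers": -1, "dx": 0, "dy": -0.045, "dz": 0, "ax": 0, "ay": 0, "az": 0}, {"fingers": -1, "dx": 0, "dy": -0.01, "dz": 0, "ax": 0, "ay": 0, "az": 0}, {"fingers": -1, "dx": 0, "dy": 0, "dz": 0.015, "ax": 0, "ay": 0, "az": 0}, {"fingers": -1, "dx": 0, "dy": 0, "dz": 0, "ax": 0, "ay": 0, "az": 0}, {"fingers": -1, "dx": 0, "dy": 0, "dz": 0, "ax": 0, "ay": 0, "az": 0}])

```text
clock: 10.3
position: [528.7, 181.7, 166.3]
eef_rot: [[-0.027, 1.0, -0.0], [1.0, 0.027, -0.0], [-0.0, -0.0, -1.0]]
contact_force: [1.0, 0.7, 0.2]
opening: -0.1
gripper_force: 0.0
```

Run:
```python
from h import *
b,_=read_camera("scene")
cv2.imwrite("pics/f.png",cv2.resize(b[195:320,270:470],(640,400))[:,:,::-1])
p0=np.load("scene0.npz")["p"]
for p in(p0,b):
    for uv in ((421,264),(310,251)): print([(int(a),c.round(1).tolist()) for a,c in blob(p,uv,14,218)[1]])
print(get_state()["position"])
```

```text
[(355, [421.1, 262.5])]
[(155, [315.4, 247.1]), (152, [304.0, 251.8])]
[(344, [420.5, 263.8])]
[(140, [316.1, 248.4]), (142, [304.6, 249.9])]
[528.74030639 181.77207947 166.60602164]
```

View pics/f.png

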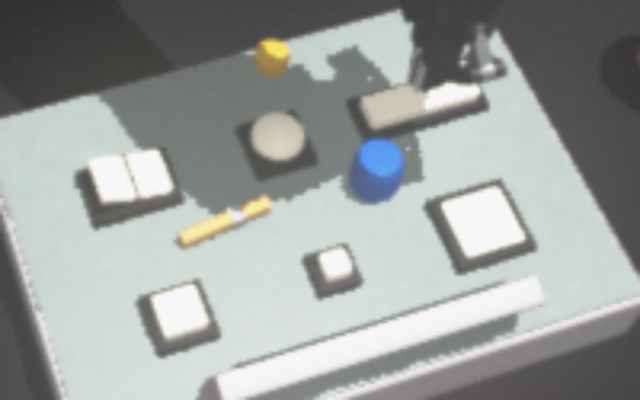

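The image shows the large key lower (its centre has dropped 1.3 px, about 6 mm). The rocker halves have swapped by about 3 px, which matches fully on. The tips are over the bar at (430,85). Pressing and holding.

Request:
play_rows(commands=[{"fingers": -1, "dx": 0, "dy": 0, "dz": 0.012, "ax": 0, "ay": 0, "az": 0}, {"fingers": -1, "dx": 0, "dy": 0, "dz": 0.004, "ax": 0, "ay": 0, "az": 0}, {"fingers": -1, "dx": 0, "dy": 0, "dz": 0.002, "ax": 0, "ay": 0, "az": 0}, {"fingers": -1, "dx": 0, "dy": 0, "dz": 0.002, "ax": 0, "ay": 0, "az": 0}, {"fingers": -1, "dx": 0, "dy": 0, "dz": 0.002, "ax": 0, "ay": 0, "az": 0}, {"fingers": -1, "dx": 0, "dy": 0, "dz": 0.001, "ax": 0, "ay": 0, "az": 0}, {"fingers": -1, "dx": 0, "dy": 0, "dz": 0.001, "ax": 0, "ay": 0, "az": 0}, {"fingers": -1, "dx": 0, "dy": 0, "dz": 0, "ax": 0, "ay": 0, "az": 0}])

```text
clock: 11.35
position: [527.7, 181.6, 144.4]
eef_rot: [[-0.027, 1.0, 0.0], [1.0, 0.027, -0.0], [-0.0, 0.0, -1.0]]
contact_force: [-6.5, -2.9, 16.4]
opening: 0.2
gripper_force: 8.3
```

Request:
play_rows(commands=[{"fingers": -1, "dx": 0, "dy": 0, "dz": 0.001, "ax": 0, "ay": 0, "az": 0}, {"fingers": -1, "dx": 0, "dy": 0, "dz": 0, "ax": 0, "ay": 0, "az": 0}])

```text
clock: 11.6
position: [527.7, 181.6, 144.3]
eef_rot: [[-0.027, 1.0, 0.001], [1.0, 0.027, 0.0], [0.0, 0.001, -1.0]]
contact_force: [-8.9, -4.3, 23.4]
opening: 0.0
gripper_force: 11.9
```

The bar is at the bottom since about 11.2 s, so I hold until about 13.5 s and then lift.

Request:
play_rows(commands=[{"fingers": -1, "dx": 0, "dy": 0, "dz": 0, "ax": 0, "ay": 0, "az": 0}, {"fingers": -1, "dx": 0, "dy": 0, "dz": 0, "ax": 0, "ay": 0, "az": 0}, {"fingers": -1, "dx": 0, "dy": 0, "dz": 0, "ax": 0, "ay": 0, "az": 0}, {"fingers": -1, "dx": 0, "dy": 0, "dz": 0, "ax": 0, "ay": 0, "az": 0}, {"fingers": -1, "dx": 0, "dy": 0, "dz": 0, "ax": 0, "ay": 0, "az": 0}, {"fingers": -1, "dx": 0, "dy": 0, "dz": 0, "ax": 0, "ay": 0, "az": 0}, {"fingers": -1, "dx": 0, "dy": 0, "dz": 0, "ax": 0, "ay": 0, "az": 0}, {"fingers": -1, "dx": 0, "dy": 0, "dz": 0, "ax": 0, "ay": 0, "az": 0}, {"fingers": -1, "dx": 0, "dy": 0, "dz": 0, "ax": 0, "ay": 0, "az": 0}, {"fingers": -1, "dx": 0, "dy": 0, "dz": 0, "ax": 0, "ay": 0, "az": 0}, {"fingers": -1, "dx": 0, "dy": 0, "dz": 0, "ax": 0, "ay": 0, "az": 0}, {"fingers": -1, "dx": 0, "dy": 0, "dz": 0, "ax": 0, "ay": 0, "az": 0}, {"fingers": -1, "dx": 0, "dy": 0, "dz": 0, "ax": 0, "ay": 0, "az": 0}, {"fingers": -1, "dx": 0, "dy": 0, "dz": 0, "ax": 0, "ay": 0, "az": 0}, {"fingers": -1, "dx": 0, "dy": 0, "dz": 0, "ax": 0, "ay": 0, "az": 0}, {"fingers": -1, "dx": 0, "dy": 0, "dz": -0.02, "ax": 0, "ay": 0, "az": 0}, {"fingers": -1, "dx": 0, "dy": 0, "dz": -0.04, "ax": 0, "ay": 0, "az": 0}, {"fingers": -1, "dx": 0, "dy": 0, "dz": -0.05, "ax": 0, "ay": 0, "az": 0}, {"fingers": -1, "dx": 0, "dy": 0, "dz": -0.04, "ax": 0, "ay": 0, "az": 0}, {"fingers": -1, "dx": 0, "dy": 0, "dz": 0, "ax": 0, "ay": 0, "az": 0}])

```text
clock: 14.1
position: [530.0, 182.6, 295.6]
eef_rot: [[-0.027, 1.0, 0.007], [1.0, 0.027, 0.003], [0.003, 0.007, -1.0]]
contact_force: [0.6, -0.0, -0.1]
opening: -0.2
gripper_force: 0.0
```

Run:
```python
from h import *
b,_=read_camera("scene")
cv2.imwrite("pics/g.png",cv2.resize(b[195:320,270:470],(640,400))[:,:,::-1])
p0=np.load("scene0.npz")["p"]
for p in(p0,b):
    for uv in PX["scene"]: print([(int(a),c.round(1).tolist()) for a,c in blob(p,uv,14,218)[1]])
s=get_state();print(s["position"],s["contact_force"],s["clock"])
```

```text
[(355, [421.1, 262.5])]
[(60, [374.5, 276.5])]
[(183, [325.8, 291.5])]
[(319, [400.9, 224.4])]
[(187, [356.5, 236.6])]
[(155, [315.4, 247.1]), (152, [304.0, 251.8])]
[(345, [420.6, 263.8])]
[(59, [374.5, 276.6])]
[(183, [325.8, 291.5])]
[(278, [403.0, 223.9])]
[]
[(139, [304.6, 250.0]), (16, [314.2, 253.2])]
[528.9260876  182.23008734 293.39385483] [-0.45473967  0.06025624 -0.67838007] 14.15
```

View pics/g.png

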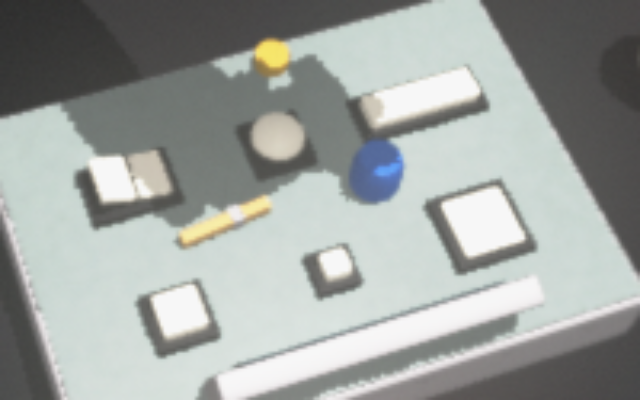

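The bar is back up, the large key is still down, the rocker is still on, and the medium and small keys and the bystanders on the console have not moved.

```bash
python3 -c "
from plant import *
print(hand_in())"
```

```text
the job is handed in; nothing more can be done
None
```

The large wash is started and handed in: rocker pressed to its stop, large key latched down, and start bar held down for over two seconds and released, finishing at about 14 s of the 48 s allowed.

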